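Scrub out a narrow-necked lab jar with a long brush

TASK

Take the long-handled brush out of its holder and scrub out the clamped jar: first push the bristles down onto the middle of its floor, then, leaning the brush so that they press gently, with a few newtons, on the inner wall, stroke from the bottom up to the shoulder and back down to the bottom, first on the side nearest the clamp screw's black knob and then on the side straight opposite. Never press hard on the wall, and leave the other things on the bench alone. Finally stand the brush back in its holder, bristles down, and let go.

Things in the scene. Friction and masses are not known exactly. Their poses are not given: they have to be found in the camera images.
- jar: White double-walled plastic jar held upright between two jaws on a blue plate, all rigid and fixed to the bench. Origin: on the jar's axis, at the plate's underside, on the bench; z up. The clamp screw's black knob (34 mm wide, 40 mm above the bench, 88 to 102 mm from the axis) is on the +y side; the side across from it is -y. Plate 160 x 160 x 12 mm; jaws at y = +-72 mm, 57 mm above the bench.
- jar_mouth (a point): Centre of the jar's mouth, at the rim, 142 mm above the bench. The neck (inner radius 28 mm, outer 32) goes 16 mm down from here; below it the shoulder, a cone, widens to the straight wall, which begins 30 mm below the rim.
- jar_floor: The jar's floor disc, fixed, axes as the jar. Origin: centre of its underside, 12 mm above the bench; the floor's upper face is 5 mm above this origin (17 mm above the bench).
- jar_wall: Fixed straight wall, up to 112 mm above the bench. Outside radius 58 mm. Inner wall: radius 44 mm (up to 45.5 by place), but moulded off-centre by up to 7 mm towards or away from the knob, differently each time and hidden by the shoulder: feel for it. Origin: jar's axis, 12 mm above the bench. Lean the brush about 16 degrees, handle to the other side, to reach it past the neck.
- brush: Straight brush, 230 mm long, 70 to 140 g, loose, standing in the holder. Origin: centre of the flat bristle end; z runs up to the handle. Bristle head (firm, rigid): 28 mm diameter, 30 mm long, end edges chamfered 4 mm; steel rod 8 mm diameter up to 145 mm; square wooden handle 20 x 20 mm, faces along the brush's x and y, from 145 to 228 mm.
- brush_tip (a point): Centre of the flat bristle end of the brush (same point and axes as the brush's origin).
- brush_grip (a point): On the brush's axis inside the handle, 192 mm from the bristle end: a good place to grip, from above, one finger on each of two parallel faces.
- holder: Brush holder, fixed: steel foot disc, 100 mm diameter, 6 mm thick, with an upright aluminium tube, top 75 mm above the bench, outer radius 25 mm, inner 21 mm, mouth flared to about 26 mm inside. Origin: centre of its underside on the bench, z up. The brush stands on the foot disc's upper face, 6 mm above the bench, inside the tube.
- lidded_jar: Small closed white jar, 60 mm diameter, 85 mm high, a bystander. Origin: centre of its underside.
- weight: Steel cylinder weight, 48 mm diameter, 35 mm high, a bystander. Origin: centre of its underside.
- pot: Small open white cup, 80 mm at the rim, 85 mm high, a bystander. Origin: centre of its underside.
- amber: Small amber bottle with a black cap, 48 mm diameter, 90 mm high, a bystander. Origin: centre of its underside.
Mind the look-alikes: they are no part of the job. What is shaped like the brush but orange or red is not meant.

How it is judged:
On the way, in this order (a step that is already met when the one before it is completed fails the run):
1. brush head pressed down on the middle of the jar's floor (over 1.5 N) (z of brush_tip in the frame of jar_floor below 0.009 m and horizontal distance between brush_tip and jar_floor below 0.025 m and contact force between brush and jar_floor above 1.5 N), for 0.1 s.
2. brush head pressed (over 1 N) on the inner wall of the clamp-screw side, low down (y of brush_tip in the frame of jar_floor above 0.019 m and x of brush_tip in the frame of jar_floor between -0.018 and 0.018 m and z of brush_tip in the frame of jar_floor below 0.025 m and contact force between brush and jar_wall above 1 N), for 0.1 s.
3. brush head pressed (over 1 N) on the inner wall of the clamp-screw side, up under the shoulder (y of brush_tip in the frame of jar_floor above 0.019 m and x of brush_tip in the frame of jar_floor between -0.018 and 0.018 m and z of brush_tip in the frame of jar_floor above 0.05 m and contact force between brush and jar_wall above 1 N), for 0.1 s.
4. brush head pressed (over 1 N) on the inner wall of the clamp-screw side, low down, back at the bottom (all of step 2), for 0.1 s.
5. brush head pressed (over 1 N) on the inner wall of the opposite side, low down (y of brush_tip in the frame of jar_floor below -0.019 m and x of brush_tip in the frame of jar_floor between -0.018 and 0.018 m and z of brush_tip in the frame of jar_floor below 0.025 m and contact force between brush and jar_wall above 1 N), for 0.1 s.
6. brush head pressed (over 1 N) on the inner wall of the opposite side, up under the shoulder (y of brush_tip in the frame of jar_floor below -0.019 m and x of brush_tip in the frame of jar_floor between -0.018 and 0.018 m and z of brush_tip in the frame of jar_floor above 0.05 m and contact force between brush and jar_wall above 1 N), for 0.1 s.
7. brush head pressed (over 1 N) on the inner wall of the opposite side, low down, back at the bottom (all of step 5), for 0.1 s.
At the end, for the whole second after the job is handed in: The brush stands bristles down in its holder (bristle end within 12 mm of the holder's axis and no more than 12 mm above the bench, leaning less than 0.25 rad), at rest and released (horizontal distance between brush_tip and holder below 0.012 m and z of brush_tip in the frame of holder below 0.012 m and angle between brush's own z axis and vertical below 0.25 rad and linear speed of brush below 0.02 m/s); the robot touches nothing.
It fails at once if the brush is pushed on the jar's wall with more than 15 N (contact force between brush and jar_wall above 15 N).
It fails at once if a bystander is shifted by more than 25 mm (distance of any of lidded_jar, weight, pot, amber from where it was at the start of the episode above 0.025 m).
It also fails if it takes over 72 s, if anything falls off the work surface, if the arm or the gripper's body presses on something with over 40 N, if the wrist force passes 120 N, or if a joint passes its speed limit or range.

ROBOT

A 7-joint arm with a two-finger parallel gripper is mounted at the origin on the work surface. World frame = base frame: x ahead of the robot, y to its left, z up, the work surface at z = 0. Lengths are in m, angles in rad, forces in N, time in s.
With the tool pointing down it reaches from about 0.4 to 0.925 m from the base axis. Payload 4.1 kg.
Tool frame: the origin (TCP) lies at the centre of the arm's flange, where the gripper is bolted on; the fingertips stand 173 mm ahead of it and the grasp point (between the pads) lies ahead of it (bot.grip_depth is the y of the grasp point in the tool frame, in m); y points along the fingers, x is the direction in which the jaws open and shut, and the axes are right-handed (so a half turn about y gives the same grasp; the last joint's range is limited). The gripper opens to 85 mm and grips with 20 to 120 N. Pads are 22 mm wide; open, the fingers measure 114 mm over their backs; the gripper's body (76 mm by 85 mm) begins 54 mm behind the grasp point. The pads swing forward as they close: fully open they stand 13 mm farther back than shut.
Start: joints at [-1.396, 0.398, 0.045, 1.537, -0.019, 1.207, -0.051], TCP at [0.176, 0.626, 0.405] pointing down, gripper open.
Joint ranges: [-2.82, 2.82], [-0.49, 2.23], [-1.37, 1.46], [0, 2.46], [-1.36, 4.5], [0.23, 2], [-2.94, 2.94]. Speed limits (rad/s): [2.57, 2.57, 3.14, 3.14, 3.14, 3.14, 3.14].

INTERFACE

Orientations are given as a unit quaternion [x, y, z, w].
In Python, from rig import bot, optics gives the robot as it stands.
- The arm moves only by the shell command python3 -m jog 'ROWS' [FORCE]. ROWS is JSON, a list of rows, each a list of 7 numbers: the shift along the tool's x, y, z in m, then the turn, a rotation vector about the tool's x, y, z in degrees, then the closure, from -1 (fully open) to 1 (shut), so that 0 is half open. In form: [[dx, dy, dz, rx, ry, rz, gripper], ...]. A call has 1 to 10 rows; each row shifts and turns the pose as measured when the row begins, along the tool's axes as they then stand; what a row does not reach is not made up. A row lasts 1/12 s, in which the tool goes at most 41.7 mm and 7.16 degrees, less where a joint would pass 70% of its speed; a pose out of reach is approached as far as the arm can. A call is refused whole if a number of a shift passes 0.0417 or a number of a turn 7.16, either way. A call with a gripper value outside its range is refused whole. The fingers move at their own pace and stop on an object; FORCE is the grip in N (left out, the last holds). Time passes only in rows, so rows that do not move let the fingers close. It gives the time, the measured TCP pose, the force and the opening at its end, in the units of the state.
- bot.state(): the state, without advancing time (a new reading comes with each control period).
- optics.get_image(name): name is "scene" or "top" or "wrist"; returns a dict with "image" (400x640x3 uint8, red, green, blue), "intrinsics" (3x3 intrinsics, pixels), "R" (3x3) and "t" (3): a world point X has camera coordinates R X + t. Camera axes: x right, y down, z forward; pixel columns grow to the right and rows downward; lengths in m; the calibration is good to about 2 mm. A picture is of the moment at which its call begins. There is no depth.
- bot.job_done(): hands the job in, once; it reports no verdict.
The state is a dict: "time": time; "joints": joint angles; "dq": joint speeds; "joint_efforts": joint torques, N m; "tool_pos": TCP position; "ee_rot": TCP orientation; "ft_force": force on the tool from outside, world axes, zero at the start; "ft_torque": the same for the moment, N m; "finger_gap": finger opening in m.
Only numpy, scipy, OpenCV 4.12 (cv2) and the standard library are available. Lean on these libraries where they do the work, as an engineer would, in place of code of your own. Each camera call takes 0.05 s, during which the arm holds its last target. There are 200 camera calls.

## Working session

There is one attempt and no reset: what is moved stays moved. The work goes in short steps, Python scripts to look and compute and a shell command to move; the robot and the scene stay as the last step left them, time stands still between calls to the robot, and variables do not carry over. Pictures are saved under pics/ and viewed, about 8 in all and at most 12, crops included, and the job is handed in when it is done.

```bash
ls; mkdir -p pics
python3 - <<'E'
from rig import bot, optics
import cv2
print(bot.state(), bot.grip_depth)
for n in ["scene","top"]:
    d=optics.get_image(n); cv2.imwrite(f"pics/{n}0.png",d["image"][:,:,::-1]); print(n,d["intrinsics"].tolist(),d["R"].tolist(),d["t"].tolist())
E
```

```text
pics
{'time': 0.0, 'joints': array([-1.39594478,  0.39924341,  0.04502328,  1.53790962, -0.01868102,
        1.20685051, -0.05071207]), 'dq': array([-0.00011372, -0.00137279,  0.00063474, -0.00103288, -0.00073115,
        0.00057856, -0.0009166 ]), 'joint_efforts': array([ 4.38572511e-05, -4.75117564e+01,  1.36452489e+00, -2.54226387e+01,
        1.14376404e-02,  9.25458153e-03,  8.52497806e-07]), 'tool_pos': array([0.17566199, 0.62551194, 0.40361649]), 'ee_rot': array([ 0.56401112,  0.42657717, -0.42762979, -0.56307738]), 'ft_force': array([0.27563002, 0.2246861 , 0.45757585]), 'ft_torque': array([-0.00102121,  0.00962164,  0.05260532]), 'finger_gap': 0.08517793701766031} 0.1547
scene [[509.6415388872892, 0.0, 315.6667954333281], [0.0, 509.6415388872892, 194.8871831745424], [0.0, 0.0, 1.0]] [[0.2482076760445972, 0.9686983553354903, 0.004055357303234944], [0.6551804580530803, -0.16478904964725605, -0.7372809074577409], [-0.7135345239985912, 0.18565577148764, -0.6755741392145153]] [-0.11383983718828015, -0.294849736779382, 1.972800142905525]
top [[461.62705381039143, 0.0, 321.7075198969883], [0.0, 461.62705381039143, 196.8821340302959], [0.0, 0.0, 1.0]] [[-0.016780465889409582, -0.9997924492439053, 0.011553112109204417], [-0.9981608820318142, 0.016077666141627457, -0.05844965554140662], [0.05825177719181695, -0.012512677024196213, -0.998223503714315]] [-0.022512135086115395, 0.5725119584950596, 1.7567568700476415]
```

View pics/scene0.png

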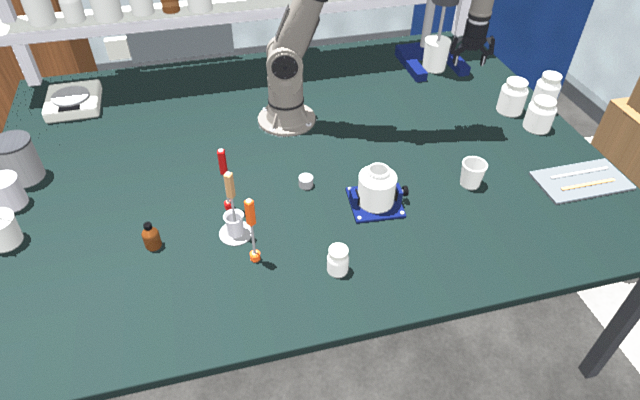

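View pics/top0.png

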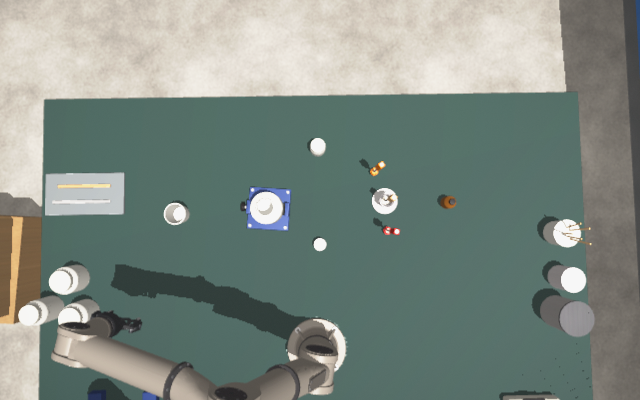

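The scene view shows the wooden brush in the holder near (235,215), with a red look-alike behind it at (223,160) and an orange one in front at (252,215). The jar is at (378,190) with its knob at (404,190). In the top view the jar is at (267,208), its knob at (244,206) and the holder at (385,201). I'll zoom in next.

Run:
```python
import cv2, numpy as np
t=cv2.imread("pics/top0.png"); s=cv2.imread("pics/scene0.png")
a=cv2.resize(t[180:235,235:295],None,fx=6.6,fy=6.6,interpolation=cv2.INTER_CUBIC)
b=cv2.resize(t[150:245,360:460],None,fx=4,fy=4,interpolation=cv2.INTER_CUBIC)
c=np.zeros((600,800,3),np.uint8)
c[:363,:396]=a[:363,:396]; c[:380,400:800]=b
cv2.imwrite("pics/c1.png",c[:380])
d=cv2.resize(s[140:270,200:420],None,fx=3.6,fy=3.6,interpolation=cv2.INTER_CUBIC)
cv2.imwrite("pics/c2.png",d)
```

```text
(no output)
```

View pics/c1.png

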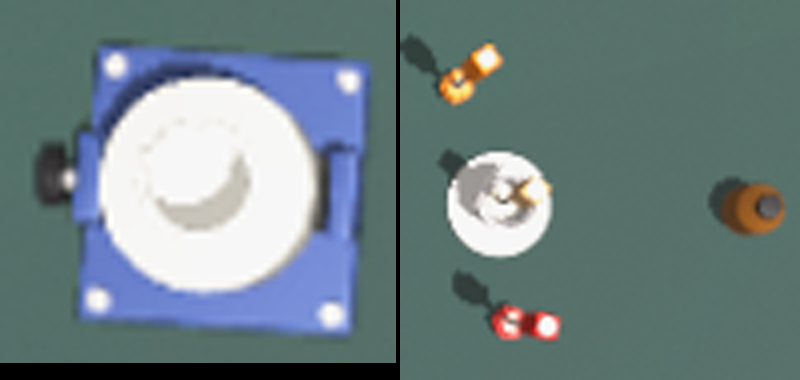

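View pics/c2.png

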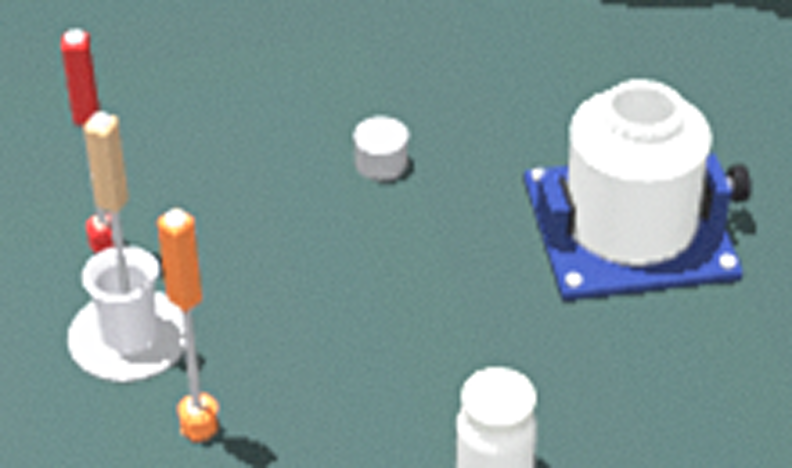

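```bash
cat > h.py <<'E'
import numpy as np
from scipy.spatial.transform import Rotation as Ro
from scipy.optimize import least_squares
K={"scene":(509.6415388872892,315.6667954333281,194.8871831745424),"top":(461.62705381039143,321.7075198969883,196.8821340302959)}
RT={"scene":(np.array([[0.2482076760445972,0.9686983553354903,0.004055357303234944],[0.6551804580530803,-0.16478904964725605,-0.7372809074577409],[-0.7135345239985912,0.18565577148764,-0.6755741392145153]]),np.array([-0.11383983718828015,-0.294849736779382,1.972800142905525])),
"top":(np.array([[-0.016780465889409582,-0.9997924492439053,0.011553112109204417],[-0.9981608820318142,0.016077666141627457,-0.05844965554140662],[0.05825177719181695,-0.012512677024196213,-0.998223503714315]]),np.array([-0.022512135086115395,0.5725119584950596,1.7567568700476415]))}
def ray(n,u,v):
    f,cx,cy=K[n];R,t=RT[n]
    return -R.T@t, R.T@np.array([(u-cx)/f,(v-cy)/f,1])
def onz(n,u,v,z):
    c,d=ray(n,u,v); return c+d*(z-c[2])/d[2]
def proj(n,X):
    f,cx,cy=K[n];R,t=RT[n];p=R@X+t; return np.array([f*p[0]/p[2]+cx,f*p[1]/p[2]+cy])
def tri(obs):
    A=np.zeros((3,3));b=np.zeros(3)
    for o in obs:
        c,d=ray(*o);d/=np.linalg.norm(d);P=np.eye(3)-np.outer(d,d);A+=P;b+=P@c
    return np.linalg.solve(A,b)
A=lambda u,v:((u+.5)/6.6-.5+235,(v+.5)/6.6-.5+180)
B=lambda u,v:((u-400+.5)/4-.5+360,(v+.5)/4-.5+150)
C=lambda u,v:((u+.5)/3.6-.5+200,(v+.5)/3.6-.5+140)
E
python3 - <<'E'
from h import *
c=np.array([onz("top",*A(*p),.012) for p in [(100,45),(370,65),(352,335),(82,320)]]);print(c.round(4),c.mean(0))
s=np.array([onz("top",*A(*p),.013) for p in [(116,65),(349,80),(332,315),(97,300)]]);print(s.mean(0))
k=onz("top",*A(53,174),.04);print("knob",k)
print("mouth top",onz("top",*A(200,170),.142))
sc=np.array([onz("scene",*C(*p),.012) for p in [(525,175),(565,298),(742,272)]]);print("scene corners",sc, (sc[0]+sc[2])/2)
print("mouth scene",onz("scene",*C(643,103),.142))
print("holder top",onz("top",*B(499,204),.006),"scene",onz("scene",*C(128,328),.006),"tube mouth scene",onz("scene",*C(121,273),.075),"top",onz("top",*B(507,198),.075))
print("handle top tri",tri([("top",*B(533,190)),("scene",*C(102,120))]))
for n,p,q in [("orange",(487,58),(176,215)),("red",(547,326),(75,38))]: print(n,tri([("top",*B(*p)),("scene",*C(*q))]))
print("orange base",onz("scene",*C(198,432),0.0),onz("top",*B(457,86),.03),"red base",onz("top",*B(511,323),.03))
print("weight",onz("scene",*C(381,137),.035),"lidded",onz("scene",*C(498,393),.085), "pot",onz("scene",474,165,.085),"amber",onz("top",*B(768,207),.09))
E
```

```text
[[0.6173 0.2445 0.012 ]
 [0.6031 0.0873 0.012 ]
 [0.446  0.0997 0.012 ]
 [0.4573 0.2562 0.012 ]] [0.53091983 0.17191113 0.012     ]
[0.53158316 0.17326295 0.013     ]
knob [0.54123967 0.26793599 0.04      ]
mouth top [0.53787473 0.17254597 0.142     ]
scene corners [[0.45591486 0.1007535  0.012     ]
 [0.6130207  0.08833411 0.012     ]
 [0.6203613  0.24452452 0.012     ]] [0.53813808 0.17263901 0.012     ]
mouth scene [0.5316974  0.17462877 0.142     ]
holder top [ 0.55428536 -0.27432291  0.006     ] scene [ 0.55198205 -0.27240658  0.006     ] tube mouth scene [ 0.55699441 -0.27162859  0.075     ] top [ 0.55643819 -0.27166543  0.075     ]
handle top tri [ 0.55480332 -0.26925577  0.23319009]
orange [ 0.6680591  -0.23248878  0.23035073]
red [ 0.44011205 -0.27814254  0.22647679]
orange base [ 0.6723056  -0.23394572  0.        ] [ 0.6669149  -0.23326829  0.03      ] red base [ 0.43967645 -0.27938476  0.03      ]
weight [ 0.39907446 -0.01917826  0.035     ] lidded [ 0.76250001 -0.01639169  0.085     ] pot [0.5267571  0.50607074 0.085     ] amber [ 0.54344896 -0.51053159  0.09      ]
```

The plate corners put the jar axis at about (0.535, 0.173), with the jar's +y tilted about 4.5° towards world +x. The holder is at (0.5545, -0.272) and the brush stands nearly upright. Next I'll work out the tool axes.

```bash
cat >> h.py <<'E'
GD=.1547
def go(target, axis=None, jaw=None, pr=True):
    """tool-frame shift (TCP) to world target and rotvec to given tool y (axis) & x (jaw) directions"""
    from rig import bot
    s=bot.state(); R=Ro.from_quat(s["ee_rot"]); out=[]
    d=R.inv().apply(np.array(target)-s["tool_pos"])
    print("t%.2f"%s["time"],"pos",s["tool_pos"].round(4),"shift mm",(d*1e3).round(1),"gap",round(s["finger_gap"],4),"F",s["ft_force"].round(1))
    if axis is not None:
        y=np.array(axis,float);y/=np.linalg.norm(y);x=np.array(jaw,float);x-=y*(x@y);x/=np.linalg.norm(x)
        if x@R.as_matrix()[:,0]<0: x=-x
        Rd=Ro.from_matrix(np.c_[x,y,np.cross(x,y)])
        print("turn deg",(R.inv()*Rd).as_rotvec(degrees=True).round(2))
E
python3 - <<'E'
from h import *
from rig import bot
print(Ro.from_quat(bot.state()["ee_rot"]).as_matrix().round(3))
go([.5,.25,.5],[0,0,-1],[0,1,0]); go([.55,-.27,.5])
E
```

```text
[[ 0.27  -0.    -0.963]
 [ 0.963 -0.002  0.27 ]
 [-0.002 -1.    -0.   ]]
t0.10 pos [0.1756 0.6256 0.4038] shift mm [-274.1  -95.7 -413.8] gap 0.0856 F [ 0.6 -1.2  0.3]
turn deg [-1.000e-02 -1.567e+01 -1.000e-01]
t0.10 pos [0.1756 0.6256 0.4038] shift mm [-761.3  -94.8 -602.4] gap 0.0856 F [ 0.6 -1.2  0.3]
```

```bash
python3 -m jog '[[-0.01,-0.02,-0.03,0,-2,0,-1],[-0.01,-0.02,-0.04,0,-2,0,-1],[-0.02,-0.02,-0.04,0,-2,0,-1],[-0.02,-0.02,-0.04,0,-2,0,-1],[-0.03,-0.01,-0.04,0,-2,0,-1],[-0.03,0,-0.04,0,-2,0,-1],[-0.03,0,-0.04,0,-2,0,-1],[-0.04,0,-0.03,0,-1.5,0,-1],[-0.04,0,-0.03,0,0,0,-1],[-0.04,0,-0.02,0,0,0,-1]]'; python3 -m jog '[[-0.04,0,-0.01,0,0,0,-1],[-0.04,0,-0.01,0,0,0,-1],[-0.04,0,-0.01,0,0,0,-1],[-0.04,0,0,0,0,0,-1],[-0.04,0,0,0,0,0,-1],[-0.04,0,0,0,0,0,-1],[-0.04,0,0,0,0,0,-1],[-0.04,0,0,0,0,0,-1],[-0.04,0,0,0,0,0,-1],[-0.04,0,0,0,0,0,-1]]'; python3 -c "
from h import *
go([.555,-.27,.5],[0,0,-1],[0,1,0])"
```

```text
time: 0.93
tool_pos: [0.4607, 0.3625, 0.4826]
ee_rot: [-0.49, -0.505, 0.513, 0.491]
ft_force: [1.5, 0.9, -0.3]
finger_gap: 0.0853
time: 1.77
tool_pos: [0.5043, -0.0489, 0.4815]
ee_rot: [-0.49, -0.503, 0.514, 0.492]
ft_force: [0.9, 0.2, 0.1]
finger_gap: 0.0857
t1.77 pos [ 0.5043 -0.0489  0.4815] shift mm [-222.9  -17.   -42.8] gap 0.0857 F [0.9 0.2 0.1]
turn deg [-0.73  1.98 -0.54]
```

```bash
python3 -m jog '[[-0.04,-0.02,-0.01,-0.7,2,-0.5,-1],[-0.04,0,-0.01,0,0,0,-1],[-0.04,0,-0.01,0,0,0,-1],[-0.04,0,-0.01,0,0,0,-1],[-0.03,0,0,0,0,0,-1],[-0.02,0,0,0,0,0,-1],[0,0,0,0,0,0,-1]]'
python3 - <<'E'
from h import *
from rig import optics
import cv2
go([.555,-.27,.5],[0,0,-1],[0,1,0])
d=optics.get_image("wrist"); cv2.imwrite("pics/w1.png",d["image"][:,:,::-1])
np.savez("w1.npz",K=d["intrinsics"],R=d["R"],t=d["t"]);print((-d["R"].T@d["t"]).round(3),d["R"].round(3))
E
```

```text
time: 2.35
tool_pos: [0.5385, -0.2689, 0.4981]
ee_rot: [0.504, 0.494, -0.499, -0.503]
ft_force: [0.1, -0.6, 0.8]
finger_gap: 0.0854
t2.35 pos [ 0.5385 -0.2689  0.4981] shift mm [ -0.8  -2.  -16.5] gap 0.0854 F [ 0.1 -0.6  0.8]
turn deg [-0.24 -0.86 -0.31]
[ 0.461 -0.268  0.469] [[ 0.015  1.    -0.005]
 [ 0.954 -0.012  0.299]
 [ 0.299 -0.01  -0.954]]
```

View pics/w1.png

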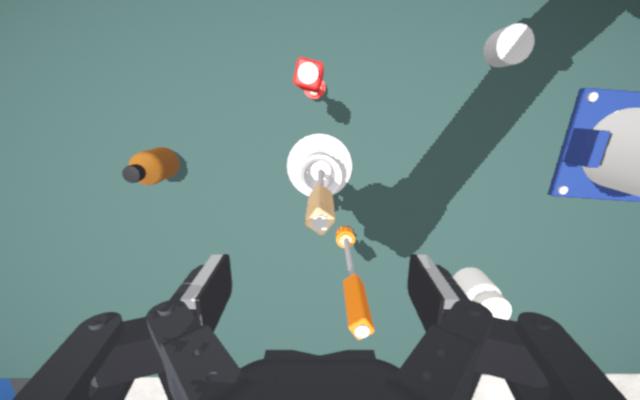

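The wrist view shows the handle top at about (320,220), the head going down towards (319,168), the orange brush at (357,310) and the red one at (310,75). I'll zoom in to get the handle's yaw.

Run:
```python
import cv2
i=cv2.imread("pics/w1.png"); cv2.imwrite("pics/w1c.png",cv2.resize(i[125:245,270:370],None,fx=5,fy=5,interpolation=cv2.INTER_CUBIC))
```

```text
(no output)
```

View pics/w1c.png

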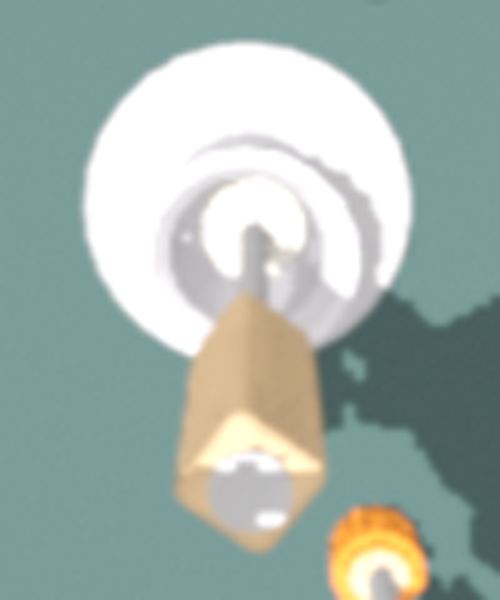

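The handle's top corners are at crop (242,410), (327,468), (258,552) and (175,492), so it's turned roughly 45° to the tool. The bristle head's top is at about (254,232) and the foot disc's centre at (248,200).

```bash
cat >> h.py <<'E'
def loadw(f,name="w"):
    d=np.load(f);k=d["K"];K[name]=(k[0,0],k[0,2],k[1,2]);RT[name]=(d["R"],d["t"])
E
python3 - <<'E'
from h import *
loadw("w1.npz")
D=lambda u,v:((u+.5)/5-.5+270,(v+.5)/5-.5+125)
c=np.array([onz("w",*D(*p),.232) for p in [(242,410),(327,468),(258,552),(175,492)]])
print(c.round(4),c.mean(0).round(4))
for i in range(4):
    e=c[(i+1)%4]-c[i]; print(np.linalg.norm(e).round(4),np.degrees(np.arctan2(e[1],e[0])).round(1))
print("foot",onz("w",*D(248,200),.006),"head top",onz("w",*D(254,228),.036),"tube mouth",onz("w",*D(251,236),.075),"rod at handle",onz("w",*D(250,300),.151))
E
```

```text
[[ 0.5424 -0.2714  0.232 ]
 [ 0.5528 -0.2574  0.232 ]
 [ 0.5679 -0.269   0.232 ]
 [ 0.5568 -0.2828  0.232 ]] [ 0.555  -0.2701  0.232 ]
0.0174 53.4
0.0191 -37.8
0.0177 -128.9
0.0184 141.4
foot [ 0.55166353 -0.27183586  0.006     ] head top [ 0.55402831 -0.26995599  0.036     ] tube mouth [ 0.54779466 -0.27057864  0.075     ] rod at handle [ 0.54515234 -0.27045062  0.151     ]
```

```bash
python3 -m jog '[[0,0,-0.016,0,6.2,0,-1],[0,0,0,0,6.2,0,-1],[0,0,0,0,6.2,0,-1],[0,0,0,0,6.2,0,-1],[0,0,0,0,6.2,0,-1],[0,0,0,0,6,0,-1],[0,0,0,0,0,0,-1]]'; python3 -c "
from h import *
from math import *
a=radians(52.3)
go([.555,-.270,.353],[0,0,-1],[cos(a),sin(a),0])
from rig import bot;print(bot.state()['joints'].round(2))"
```

```text
time: 2.98
tool_pos: [0.5578, -0.2564, 0.4946]
ee_rot: [-0.634, -0.304, 0.307, 0.642]
ft_force: [-0.4, -0.3, 0.7]
finger_gap: 0.0855
t2.98 pos [ 0.5578 -0.2564  0.4946] shift mm [-12.6 141.5  -8.1] gap 0.0855 F [-0.4 -0.3  0.7]
turn deg [-0.69 -1.13  0.11]
[-0.18  0.35  0.73  1.51 -0.24  1.38  1.46]
```

```bash
python3 -m jog '[[-0.012,0.02,-0.008,-0.7,-1.1,0,-1],[0,0.02,0,0,0,0,-1],[0,0,0,0,0,0,-1]]'; python3 -c "
from h import *
from math import *
a=radians(52.3)
go([.555,-.270,.353],[0,0,-1],[cos(a),sin(a),0])"
```

```text
time: 3.23
tool_pos: [0.5586, -0.2652, 0.4537]
ee_rot: [-0.631, -0.319, 0.315, 0.633]
ft_force: [-0.1, 0.5, -0.7]
finger_gap: 0.0855
t3.23 pos [ 0.5586 -0.2652  0.4537] shift mm [ -6.7 100.7   0. ] gap 0.0855 F [-0.1  0.5 -0.7]
turn deg [0.03 1.   0.37]
```

```bash
python3 -m jog '[[-0.007,0.02,0,0,1,0.4,-1],[0,0.02,0,0,0,0,-1],[0,0.02,0,0,0,0,-1],[0,0.02,0,0,0,0,-1],[0,0,0,0,0,0,-1]]'; python3 -c "
from h import *
from math import *
a=radians(52.3)
go([.555,-.270,.353],[0,0,-1],[cos(a),sin(a),0])"
```

```text
time: 3.65
tool_pos: [0.557, -0.2652, 0.3743]
ee_rot: [-0.632, -0.319, 0.315, 0.632]
ft_force: [-0.3, 0.9, 0.2]
finger_gap: 0.085
t3.65 pos [ 0.557  -0.2652  0.3743] shift mm [-5.1 21.3 -1.2] gap 0.085 F [-0.3  0.9  0.2]
turn deg [0.09 1.03 0.31]
```

```bash
python3 -m jog '[[-0.007,0.011,-0.001,0,1.5,0.4,-1],[-0.001,0.011,0,0,0.3,0,-1],[0,0,0,0,0,0,-1]]'; python3 -c "
from h import *
from math import *
a=radians(52.3)
go([.555,-.270,.353],[0,0,-1],[cos(a),sin(a),0])"
```

```text
time: 3.9
tool_pos: [0.5543, -0.2712, 0.3535]
ee_rot: [0.638, 0.309, -0.308, -0.635]
ft_force: [0.4, -0.4, -0.0]
finger_gap: 0.0855
t3.90 pos [ 0.5543 -0.2712  0.3535] shift mm [1.4 0.5 0.2] gap 0.0855 F [ 0.4 -0.4 -0. ]
turn deg [ 0.23 -0.6   0.02]
```

```bash
python3 -m jog '[[0.001,0,0,0,0,0,0],[0,0,0,0,0,0,0.5],[0,0,0,0,0,0,1],[0,0,0,0,0,0,1],[0,0,0,0,0,0,1],[0,0,0,0,0,0,1],[0,0,0,0,0,0,1],[0,0,0,0,0,0,1]]' 60; python3 -m jog '[[0,0,0,0,0,0,1],[0,0,0,0,0,0,1],[0,0,0,0,0,0,1]]' 110;  python3 -c "
from h import *
from math import *
a=radians(52.3)
go([.555,-.270,.353],[0,0,-1],[cos(a),sin(a),0])"
```

```text
time: 4.57
tool_pos: [0.556, -0.2714, 0.3573]
ee_rot: [0.639, 0.311, -0.306, -0.633]
ft_force: [-0.5, -0.1, -0.3]
finger_gap: 0.0196
time: 4.82
tool_pos: [0.5558, -0.2712, 0.357]
ee_rot: [0.639, 0.311, -0.306, -0.634]
ft_force: [0.4, -0.1, 1.2]
finger_gap: 0.0188
t4.82 pos [ 0.5558 -0.2712  0.357 ] shift mm [0.4 4.  1.4] gap 0.0188 F [ 0.4 -0.1  1.2]
turn deg [ 0.52 -0.57  0.13]
```

```bash
python3 -m jog '[[0,-0.01,0,0,0,0,1],[0,-0.02,0,0,0,0,1],[0,-0.02,0,0,0,0,1],[0,-0.02,0,0,0,0,1],[0,-0.02,0,0,0,0,1],[0,-0.03,0,0,0,0,1],[0,-0.03,0,0,0,0,1],[0,-0.03,0,0,0,0,1],[0,-0.02,0,0,0,0,1],[0,0,0,0,0,0,1]]'; python3 -c "
from h import *
from math import *
a=radians(85.5)
go([.535,.173,.55],[0,0,-1],[cos(a),sin(a),0])
from rig import bot,optics;print(bot.state()['joints'].round(2))
import cv2
ims=[optics.get_image(n)['image'][:,:,::-1] for n in ('scene','wrist')]
cv2.imwrite('pics/s2.png',np.hstack([cv2.resize(ims[0][60:260,150:350],None,fx=2,fy=2),ims[1][:,120:520]]))"
```

```text
time: 5.65
tool_pos: [0.5524, -0.2703, 0.5697]
ee_rot: [0.638, 0.309, -0.307, -0.635]
ft_force: [0.8, -0.3, -0.7]
finger_gap: 0.0187
t5.65 pos [ 0.5524 -0.2703  0.5697] shift mm [336.6  18.2 289. ] gap 0.0187 F [ 0.8 -0.3 -0.7]
turn deg [  0.32 -33.89  -0.07]
[-0.16  0.33  0.75  1.38 -0.22  1.51  1.48]
```

View pics/s2.png

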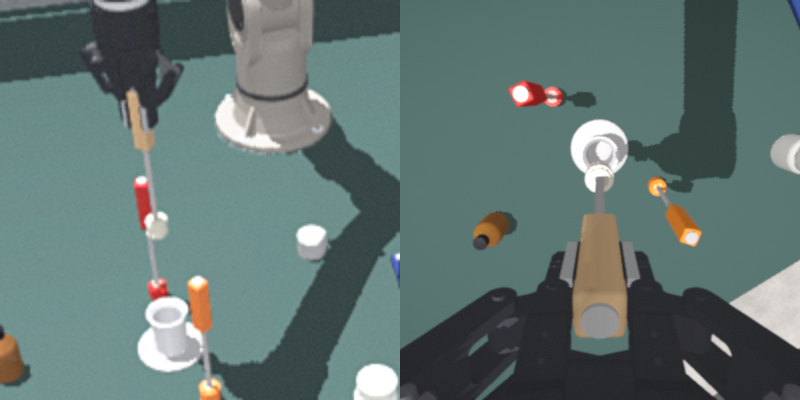

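The brush is held square in the pads, clear of the holder and hanging straight. Now I'll carry it over the jar and turn it to line up with jar y.

```bash
python3 -m jog '[[0.028,0,0.021,0,-6.7,0,1],[0.03,0,0.018,0,-6.7,0,1],[0.032,0,0.014,0,-6.7,0,1],[0.033,0,0.011,0,-6.7,0,1],[0.034,0,0.007,0,-6.7,0,1],[0.035,0,0.003,0,0,0,1],[0.035,0,0.003,0,0,0,1],[0.035,0,0.003,0,0,0,1],[0.035,0,0.003,0,0,0,1],[0.035,0,0.003,0,0,0,1]]'; python3 -m jog '[[0.035,0,0.003,0,0,0,1],[0.03,0,0.003,0,0,0,1],[0.02,0,0,0,0,0,1],[0,0,0,0,0,0,1]]'; python3 -c "
from h import *
from math import *
a=radians(85.5)
go([.535,.173,.53],[0,0,-1],[cos(a),sin(a),0])
from rig import bot;print(bot.state()['joints'].round(2))"
```

```text
time: 6.58
tool_pos: [0.5442, 0.0863, 0.5434]
ee_rot: [-0.513, -0.469, 0.491, 0.525]
ft_force: [1.0, 0.0, -0.5]
finger_gap: 0.0187
time: 6.92
tool_pos: [0.54, 0.187, 0.5324]
ee_rot: [-0.505, -0.469, 0.5, 0.525]
ft_force: [-0.4, 0.5, -1.8]
finger_gap: 0.0187
t6.92 pos [0.54   0.187  0.5324] shift mm [-14.3   2.8   4. ] gap 0.0187 F [-0.4  0.5 -1.8]
turn deg [-2.93  1.03 -0.76]
[-0.74  0.22  0.4   1.52 -0.09  1.47  1.19]
```

```bash
python3 -m jog '[[-0.014,0,0.004,-2.9,1,-0.8,1],[0,0,0,0,0,0,1],[0,0,0,0,0,0,1]]'; python3 -c "
from h import *
from math import *
a=radians(85.5)
go([.535,.173,.53],[0,0,-1],[cos(a),sin(a),0])
from rig import optics
import cv2
d=optics.get_image('wrist');s=optics.get_image('scene')
np.savez('w2.npz',K=d['intrinsics'],R=d['R'],t=d['t'])
a=d['image'][100:300,220:420,::-1];b=s['image'][60:220,320:430,::-1]
c=np.zeros((600,800,3),np.uint8);c[:400,:400]=cv2.resize(a,None,fx=2,fy=2,interpolation=2);c[:600,400:800]=cv2.resize(b,None,fx=3.75,fy=3.75,interpolation=2)[:600,:400]
cv2.imwrite('pics/s3.png',c)"
```

```text
time: 7.17
tool_pos: [0.5336, 0.176, 0.5262]
ee_rot: [-0.516, -0.478, 0.485, 0.519]
ft_force: [-0.1, 0.7, -1.3]
finger_gap: 0.0184
t7.17 pos [0.5336 0.176  0.5262] shift mm [-2.9 -3.8 -1.6] gap 0.0184 F [-0.1  0.7 -1.3]
turn deg [-0.56  0.36 -0.31]
```

View pics/s3.png

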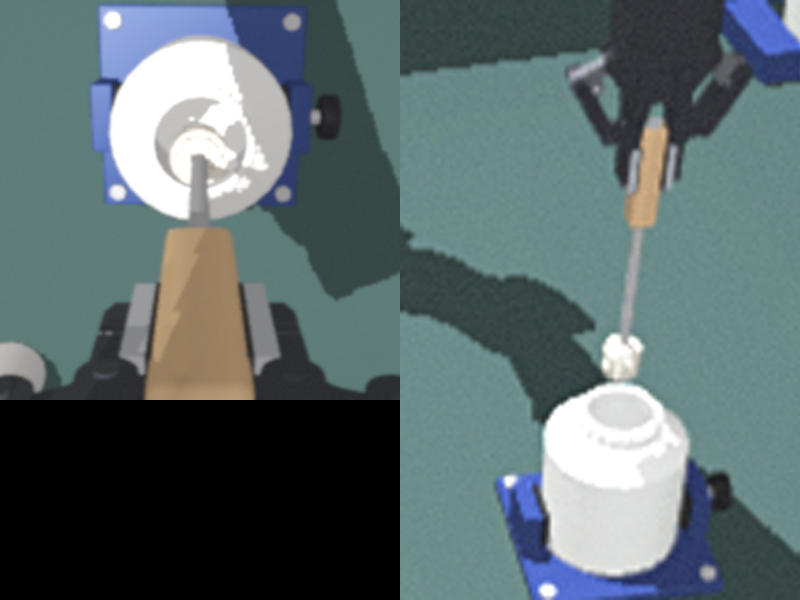

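Run:
```python
from h import *
from rig import bot
loadw("w2.npz")
W=lambda u,v:((u+.5)/2-.5+220,(v+.5)/2-.5+100)
s=np.array([onz("w",*W(*p),.013) for p in [(113,20),(291,22),(283,194),(117,192)]]);print(s.round(4),s.mean(0))
print("knob",onz("w",*W(327,117),.04),"mouth",onz("w",*W(200,139),.142))
st=bot.state();R=Ro.from_quat(st["ee_rot"])
y=R.apply([0,1,0])
for d in (.1547+.192,.1547+.162,.1547+.192-.145): print(d,np.array(proj("w",st["tool_pos"]+y*d)), (proj("w",st["tool_pos"]+y*d)-[220,100])*2)
T=st["tool_pos"]+y*.3467; print(T)
S=lambda u,v:((u-400+.5)/3.75-.5+320,(v+.5)/3.75-.5+60)
print("scene proj tip",(proj("scene",T)-[320,60])*3.75+[400,0],"mouth scene",onz("scene",*S(624,410),.142))
```

```text
[[0.4585 0.1128 0.013 ]
 [0.4697 0.2484 0.013 ]
 [0.6066 0.238  0.013 ]
 [0.5951 0.1006 0.013 ]] [0.53245976 0.1749511  0.013     ]
knob [0.53982717 0.26984845 0.04      ] mouth [0.52895813 0.17498198 0.142     ]
0.3467 [318.14698806 178.38679132] [196.29397613 156.77358265]
0.3167 [318.04550628 185.75420347] [196.09101257 171.50840693]
0.20170000000000002 [317.36979788 234.80953377] [194.73959576 269.61906755]
[0.53092524 0.17327813 0.18013854]
scene proj tip [620.70090693 368.16620519] mouth scene [0.53570459 0.17674423 0.142     ]
```

```bash
python3 -m jog '[[0,0.02,-0.001,-0.5,0,-0.3,1],[0,0.02,-0.001,0,0,0,1],[0,0,0,0,0,0,1]]'; python3 -c "
from h import *
from math import *
a=radians(85.3)
go([.533,.174,.375],[0,0,-1],[cos(a),sin(a),0])"
```

```text
time: 7.52
tool_pos: [0.5371, 0.1734, 0.4866]
ee_rot: [0.519, 0.481, -0.48, -0.519]
ft_force: [-0.9, -0.3, -1.3]
finger_gap: 0.0186
t7.52 pos [0.5371 0.1734 0.4866] shift mm [  0.3 111.6   4.3] gap 0.0186 F [-0.9 -0.3 -1.3]
turn deg [0.09 0.29 0.03]
```

```bash
python3 -m jog '[[0,0.02,0.003,0,0,0,1],[0,0.02,0.001,0,0,0,1],[0,0.02,0,0,0,0,1],[0,0.02,0,0,0,0,1],[0,0.02,0,0,0,0,1],[0,0,0,0,0,0,1]]'; python3 -c "
from h import *
from math import *
a=radians(85.3)
go([.533,.174,.36],[0,0,-1],[cos(a),sin(a),0])"
```

```text
time: 8.02
tool_pos: [0.5364, 0.1719, 0.3881]
ee_rot: [0.521, 0.481, -0.477, -0.519]
ft_force: [-0.4, 0.2, -1.4]
finger_gap: 0.0192
t8.02 pos [0.5364 0.1719 0.3881] shift mm [ 1.8 28.1  3.7] gap 0.0192 F [-0.4  0.2 -1.4]
turn deg [0.28 0.01 0.15]
```

```bash
python3 -m jog '[[0.001,0.01,0.003,0,0,0,1],[0.001,0.008,0.001,0,0,0,1],[0,0,0,0,0,0,1]]'; python3 -m jog '[[0,0.004,0,0,0,0,1]]'; python3 -m jog '[[0,0.004,0,0,0,0,1]]'; python3 -m jog '[[0,0.004,0,0,0,0,1]]'
```

```text
time: 8.27
tool_pos: [0.534, 0.1742, 0.3717]
ee_rot: [0.521, 0.482, -0.476, -0.519]
ft_force: [0.6, -0.3, -1.1]
finger_gap: 0.0189
time: 8.35
tool_pos: [0.5346, 0.1744, 0.3689]
ee_rot: [0.522, 0.483, -0.475, -0.519]
ft_force: [0.5, -0.8, -1.1]
finger_gap: 0.0189
time: 8.43
tool_pos: [0.5355, 0.1745, 0.3678]
ee_rot: [0.522, 0.484, -0.474, -0.519]
ft_force: [-5.4, -2.7, 25.2]
finger_gap: 0.0188
time: 8.52
tool_pos: [0.5362, 0.1741, 0.3678]
ee_rot: [0.522, 0.484, -0.474, -0.519]
ft_force: [-6.6, -2.9, 24.0]
finger_gap: 0.0185
```

```bash
python3 -m jog '[[0,0.0015,0.001,0,0,0,1]]'; python3 -m jog '[[0,-0.006,0,0,0,0,1],[0,-0.006,0,0,0,0,1],[0,0,0,0,0,0,1]]'
cat >> h.py <<'E'
L=.351; J=np.array([.533,.174,.012]); a_=np.radians(85.3)
JY=np.array([np.cos(a_),np.sin(a_),0]); JX=np.array([np.sin(a_),-np.cos(a_),0])
def tip(tx=None,ty=None,tz=None,tilt=None):
    from rig import bot
    s=bot.state();R=Ro.from_quat(s["ee_rot"]);y=R.apply([0,1,0])
    T=s["tool_pos"]+y*L-J; F=s["ft_force"]
    print("t%.2f tip jar mm"%s["time"],np.round([T@JX*1e3,T@JY*1e3,T[2]*1e3],1),"tilt %.1f"%np.degrees(np.arcsin(y@JY)),"side %.1f"%np.degrees(np.arcsin(y@JX)),"F jar",np.round([F@JX,F@JY,F[2]],1),"gap",round(s["finger_gap"],4))
    if tilt is not None:
        th=np.radians(tilt); yd=np.sin(th)*JY-np.cos(th)*np.array([0,0,1])
        tgt=J+tx*1e-3*JX+ty*1e-3*JY+np.array([0,0,tz*1e-3])-yd*L
        go(tgt,yd,JY)
E
python3 -c "
from h import *
tip(0,0,15,0)"
```

```text
time: 8.6
tool_pos: [0.536, 0.1741, 0.3685]
ee_rot: [0.522, 0.485, -0.472, -0.519]
ft_force: [-0.1, -0.1, -1.3]
finger_gap: 0.0189
time: 8.85
tool_pos: [0.5364, 0.1741, 0.3835]
ee_rot: [0.523, 0.486, -0.471, -0.518]
ft_force: [0.4, 0.1, -0.9]
finger_gap: 0.0186
t8.85 tip jar mm [10.1  4.4 20.5] tilt 0.7 side 1.1 F jar [ 0.3  0.2 -0.9] gap 0.0186
t8.85 pos [0.5364 0.1741 0.3835] shift mm [-0.4  5.4  3.5] gap 0.0186 F [ 0.4  0.1 -0.9]
turn deg [ 1.09 -0.08  0.67]
```

```bash
python3 -m jog '[[0,0.006,0.003,1.1,0,0.6,1],[0,0.006,0.001,0,0,0,1]]'; python3 -m jog '[[0,0.004,0,0.1,0,0,1],[0,0.003,0,0,0,0,1]]';  python3 -m jog '[[0,0.003,0,0,0,0,1]]'; python3 -m jog '[[0,0.003,0,0,0,0,1]]'; python3 -m jog '[[0,0.003,0,0,0,0,1]]'; python3 -c "
from h import *
tip(0,0,15,0)"
```

```text
time: 9.02
tool_pos: [0.533, 0.1747, 0.3727]
ee_rot: [-0.52, -0.48, 0.478, 0.521]
ft_force: [-0.2, 0.0, -1.4]
finger_gap: 0.0186
time: 9.18
tool_pos: [0.5338, 0.1747, 0.3676]
ee_rot: [-0.52, -0.48, 0.478, 0.521]
ft_force: [-4.8, -3.0, 37.0]
finger_gap: 0.0183
time: 9.27
tool_pos: [0.5344, 0.1745, 0.3677]
ee_rot: [-0.52, -0.48, 0.477, 0.521]
ft_force: [-4.8, -1.8, 20.6]
finger_gap: 0.019
time: 9.35
tool_pos: [0.5346, 0.1742, 0.3677]
ee_rot: [-0.519, -0.48, 0.477, 0.521]
ft_force: [-5.1, -1.7, 19.7]
finger_gap: 0.0187
time: 9.43
tool_pos: [0.5348, 0.1739, 0.3677]
ee_rot: [-0.519, -0.48, 0.477, 0.522]
ft_force: [-4.9, -1.4, 20.5]
finger_gap: 0.0188
t9.43 tip jar mm [1.6 1.9 4.7] tilt 0.3 side -0.0 F jar [-4.8 -1.8 20.5] gap 0.0188
t9.43 pos [0.5348 0.1739 0.3677] shift mm [  0.  -10.3   1.8] gap 0.0188 F [-4.9 -1.4 20.5]
turn deg [-0.04 -0.09  0.3 ]
```

```bash
python3 -m jog '[[0,-0.006,0,0,0,0,1],[0,-0.006,0.001,0,0,0,1],[-0.0098,0.0003,0,0,0,-2,1],[-0.0098,0.0005,0,0,0,-2,1],[-0.0098,0.0007,0,0,0,-2,1],[-0.0098,0.0009,0,0,0,-2,1]]'; python3 -c "
from h import *
tip(0,11,17,8)"
```

```text
time: 9.93
tool_pos: [0.5296, 0.1384, 0.3737]
ee_rot: [-0.48, -0.518, 0.441, 0.554]
ft_force: [0.1, -0.3, -1.3]
finger_gap: 0.0183
t9.93 tip jar mm [-1.7 16.7 14.6] tilt 8.6 side -0.2 F jar [ 0.1 -0.3 -1.3] gap 0.0183
t9.93 pos [0.5296 0.1384 0.3737] shift mm [-1.7 -3.2 -0.4] gap 0.0183 F [ 0.1 -0.3 -1.3]
turn deg [-0.2   0.36  0.59]
```

```bash
python3 -m jog '[[-0.0109,0,0,0,0,-1.85,1],[-0.0109,0,0,0,0,-1.85,1],[-0.0109,0,0,0,0,-1.85,1],[-0.0109,0,0,0,0,-1.85,1],[0,0,0,0,0,0,1]]'; python3 -c "
from h import *
tip(0,21,15,16)"
```

```text
time: 10.35
tool_pos: [0.5244, 0.0916, 0.3606]
ee_rot: [-0.445, -0.546, 0.404, 0.584]
ft_force: [-0.1, -0.5, -1.0]
finger_gap: 0.0185
t10.35 tip jar mm [-4.8 14.6 11.4] tilt 16.1 side -0.5 F jar [-0.  -0.5 -1. ] gap 0.0185
t10.35 pos [0.5244 0.0916 0.3606] shift mm [ 7.8 -1.7 -1.8] gap 0.0185 F [-0.1 -0.5 -1. ]
turn deg [-0.49  0.1   0.12]
```

```bash
python3 -m jog '[[0.0066,-0.0012,-0.0015,-0.4,0,0,1],[0,0,0,0,0,0,1]]';  python3 -m jog '[[0.0019,0.0006,0,0,0,0,1]]'; python3 -m jog '[[0.0019,0.0006,0,0,0,0,1]]'; python3 -c "
from h import *
tip(0,24,15,16)"
```

```text
time: 10.52
tool_pos: [0.5263, 0.0979, 0.3628]
ee_rot: [-0.448, -0.546, 0.402, 0.582]
ft_force: [0.2, 0.8, -0.3]
finger_gap: 0.0186
time: 10.6
tool_pos: [0.5265, 0.1006, 0.3626]
ee_rot: [-0.448, -0.546, 0.403, 0.582]
ft_force: [0.6, 0.6, -0.7]
finger_gap: 0.0184
time: 10.68
tool_pos: [0.5267, 0.1041, 0.3627]
ee_rot: [-0.447, -0.547, 0.403, 0.582]
ft_force: [0.4, 0.5, -1.2]
finger_gap: 0.0186
t10.68 tip jar mm [-1.6 26.4 13.3] tilt 16.0 side -0.2 F jar [ 0.3  0.5 -1.2] gap 0.0186
t10.68 pos [0.5267 0.1041 0.3627] shift mm [-2.  -2.3 -0.5] gap 0.0186 F [ 0.4  0.5 -1.2]
turn deg [-0.17  0.13 -0.02]
```

```bash
for k in 1; do python3 -m jog '[[0.0014,0,0,0,0,0,1]]'|grep force; python3 -m jog '[[0.001,0,0,0,0,0,1]]'|grep force; python3 -m jog '[[0.001,0,0,0,0,0,1]]'|grep force; done; python3 -c "
from h import *
tip(0,28,15,16)"
```

```text
ft_force: [-0.8, 0.2, -0.7]
ft_force: [0.7, -0.6, -0.6]
ft_force: [-0.1, 0.2, -0.8]
t10.93 tip jar mm [-2.2 33.  14.5] tilt 16.0 side -0.2 F jar [-0.1  0.2 -0.8] gap 0.0188
t10.93 pos [0.527  0.1107 0.3639] shift mm [-4.8 -1.9 -0.8] gap 0.0188 F [-0.1  0.2 -0.8]
turn deg [-0.23  0.4  -0.02]
```

```bash
for k in 1; do python3 -m jog '[[0.0005,0,0,0,0,0,1]]'|grep -E "pos|force"; python3 -m jog '[[0.0005,0,0,0,0,0,1]]'|grep -E "pos|force"; python3 -m jog '[[0.0005,0,0,0,0,0,1]]'|grep -E "pos|force"; done; python3 -c "
from h import *
tip(0,28,15,16)"
```

```text
tool_pos: [0.527, 0.1118, 0.3641]
ft_force: [-0.1, -0.6, -1.3]
tool_pos: [0.527, 0.1126, 0.3643]
ft_force: [0.5, 0.4, -1.4]
tool_pos: [0.527, 0.1132, 0.3645]
ft_force: [0.7, 1.0, -1.6]
t11.18 tip jar mm [-2.4 35.5 15.1] tilt 16.0 side -0.2 F jar [ 0.6  1.1 -1.6] gap 0.0188
t11.18 pos [0.527  0.1132 0.3645] shift mm [-7.4 -2.  -0.9] gap 0.0188 F [ 0.7  1.  -1.6]
turn deg [-0.24  0.48 -0.02]
```

```bash
for k in 1; do python3 -m jog '[[0.0007,0,0,0,0,0,1]]'|grep -E "pos|force"; python3 -m jog '[[0.0007,0,0,0,0,0,1]]'|grep -E "pos|force"; python3 -m jog '[[0.0007,0,0,0,0,0,1]]'|grep -E "pos|force"; done; python3 -c "
from h import *
tip(0,28,15,16)"
```

```text
tool_pos: [0.5271, 0.1137, 0.3647]
ft_force: [0.2, -0.8, -1.1]
tool_pos: [0.5271, 0.114, 0.3648]
ft_force: [-0.2, -1.1, -2.5]
tool_pos: [0.5272, 0.1143, 0.3649]
ft_force: [-0.3, -0.4, -1.8]
t11.43 tip jar mm [-2.3 36.1 15.2] tilt 15.9 side -0.2 F jar [-0.3 -0.5 -1.8] gap 0.0185
t11.43 pos [0.5272 0.1143 0.3649] shift mm [-8.6 -2.  -0.8] gap 0.0185 F [-0.3 -0.4 -1.8]
turn deg [-0.23  0.45 -0.13]
```

```bash
cat >> h.py <<'E'
def tq():
    from rig import bot
    s=bot.state();M=s["ft_torque"];y=Ro.from_quat(s["ee_rot"]).apply([0,1,0])
    T=s["tool_pos"]+y*L-J;F=s["ft_force"]
    print("t%.2f"%s["time"],"tip",np.round([T@JX*1e3,T@JY*1e3,T[2]*1e3],1),"tilt %.1f"%np.degrees(np.arcsin(y@JY)),"F",np.round([F@JX,F@JY,F[2]],1),"M jar",np.round([M@JX,M@JY,M[2]],2),"Fy~%.1f"%(M@JX/(L*np.cos(np.arcsin(y@JY)))))
if __name__=="__main__": tq()
E
python3 h.py; for k in 1; do python3 -m jog '[[0.001,0,0,0,0,0,1]]'>/dev/null; python3 h.py;  python3 -m jog '[[0.001,0,0,0,0,0,1]]'>/dev/null;python3 h.py; done
```

```text
t11.43 tip [-2.3 36.1 15.2] tilt 15.9 F [-0.3 -0.5 -1.8] M jar [-0.7  -0.02  0.  ] Fy~-2.1
t11.52 tip [-2.3 36.2 15.3] tilt 15.8 F [-0.3 -1.1 -1. ] M jar [-0.91 -0.16  0.03] Fy~-2.7
t11.60 tip [-2.2 36.3 15.3] tilt 15.8 F [ 0.3 -1.2 -1.9] M jar [-1.03 -0.03 -0.05] Fy~-3.0
```

```bash
for k in 1 2 3; do python3 -m jog '[[0.0015,0,0,0,0,0,1]]'>/dev/null; python3 h.py; done
```

```text
t11.68 tip [-2.1 36.6 15.4] tilt 15.7 F [-0.3 -2.9 -2.1] M jar [-1.35 -0.09  0.07] Fy~-4.0
t11.77 tip [-2.1 36.6 15.4] tilt 15.6 F [-0.6 -2.8 -2.5] M jar [-1.59 -0.02 -0.01] Fy~-4.7
t11.85 tip [-2.  36.7 15.4] tilt 15.5 F [ 0.1 -3.6 -1.7] M jar [-1.74 -0.03 -0.02] Fy~-5.2
```

```bash
python3 -m jog '[[0.0024,-0.004,0,0,0,0,1]]'>/dev/null; python3 h.py; python3 -m jog '[[0.0024,-0.004,0,0,0,0,1]]'>/dev/null; python3 h.py
```

```text
t11.93 tip [-2.7 36.7 18.9] tilt 15.3 F [ 0.7 -3.3 -3.4] M jar [-1.7  -0.22 -0.01] Fy~-5.0
t12.02 tip [-2.7 36.8 23.1] tilt 15.2 F [ 1.4 -3.4 -2.2] M jar [-1.85 -0.32 -0.01] Fy~-5.5
```

```bash
python3 -m jog '[[0.0013,-0.005,-0.0003,0,0,-0.15,1]]'>/dev/null; python3 h.py; python3 -m jog '[[0.0013,-0.005,-0.0003,0,0,-0.15,1]]'>/dev/null; python3 h.py; python3 -m jog '[[0.0013,-0.005,-0.0003,0,0,-0.15,1]]'>/dev/null; python3 h.py
```

```text
t12.10 tip [-2.6 36.9 28.3] tilt 15.3 F [ 0.7 -3.4 -3. ] M jar [-1.85 -0.26 -0.03] Fy~-5.5
t12.18 tip [-2.4 36.9 33.9] tilt 15.4 F [ 0.6 -3.6 -2.4] M jar [-2.02 -0.15 -0.04] Fy~-6.0
t12.27 tip [-2.2 37.  39.6] tilt 15.5 F [ 1.4 -3.7 -4.3] M jar [-2.09 -0.16 -0.03] Fy~-6.2
```

```bash
python3 -m jog '[[0.001,-0.005,-0.0003,0,0,-0.12,1]]'>/dev/null; python3 h.py; python3 -m jog '[[0.001,-0.005,-0.0003,0,0,-0.12,1]]'>/dev/null; python3 h.py; python3 -m jog '[[0.001,-0.004,-0.0003,0,0,-0.12,1]]'>/dev/null; python3 h.py
```

```text
t12.35 tip [-2.1 37.  45.4] tilt 15.6 F [ 0.4 -3.6 -2.9] M jar [-1.88 -0.08  0.06] Fy~-5.6
t12.43 tip [-2.  37.1 51.3] tilt 15.7 F [ 0.3 -3.7 -3.5] M jar [-1.96 -0.06  0.01] Fy~-5.8
t12.52 tip [-1.7 37.2 56.3] tilt 15.8 F [-0.3 -4.3 -2.8] M jar [-2.24 -0.02  0.03] Fy~-6.6
```

```bash
python3 -m jog '[[0.0005,0,0,0,0,-0.12,1],[0.0005,0,0,0,0,-0.12,1]]'>/dev/null; python3 h.py; python3 -m jog '[[0.0005,0.0005,0,0,0,-0.12,1]]'>/dev/null; python3 h.py; python3 -m jog '[[-0.0003,0.004,0,0,0,-0.12,1]]'>/dev/null; python3 h.py; python3 -m jog '[[-0.0003,0.005,0,0,0,-0.12,1]]'>/dev/null; python3 h.py
```

```text
t12.68 tip [-1.6 37.5 57.8] tilt 15.9 F [-0.5 -5.2 -4.6] M jar [-2.65 -0.08  0.02] Fy~-7.9
t12.77 tip [-1.5 37.6 57.7] tilt 16.0 F [-0.6 -5.8 -0.6] M jar [-2.62  0.05  0.03] Fy~-7.8
t12.85 tip [-0.4 37.7 55.3] tilt 16.1 F [-0.4 -8.   3.2] M jar [-2.71  0.26  0.14] Fy~-8.0
t12.93 tip [ 0.7 37.7 51.8] tilt 16.1 F [-0.9 -8.5  4.6] M jar [-2.83  0.34  0.16] Fy~-8.4
```

```bash
for k in 1 2 3; do python3 -m jog '[[-0.002,0.005,0.0002,0,0,-0.05,1]]'>/dev/null; python3 h.py; done
```

```text
t13.02 tip [ 1.8 37.1 47.9] tilt 16.2 F [-0.2 -4.6  0.1] M jar [-1.72  0.23  0.16] Fy~-5.1
t13.10 tip [ 2.8 37.  44.1] tilt 16.4 F [ 0.3 -4.2  2.2] M jar [-1.73  0.21  0.06] Fy~-5.1
t13.18 tip [ 3.8 37.  39.9] tilt 16.5 F [-1.5 -5.3  2.4] M jar [-1.85  0.14  0.09] Fy~-5.5
```

```bash
for k in 1 2 3 4; do python3 -m jog '[[-0.0018,0.006,0.001,0,0,0,1]]'>/dev/null; python3 h.py; done
```

```text
t13.27 tip [ 4.3 37.1 34.6] tilt 16.5 F [-0.  -6.2  2.5] M jar [-2.03  0.07  0.07] Fy~-6.0
t13.35 tip [ 4.7 37.1 29.1] tilt 16.6 F [-0.2 -5.8  2.6] M jar [-1.94  0.11  0.05] Fy~-5.8
t13.43 tip [ 5.1 37.1 23.4] tilt 16.6 F [-0.3 -5.4  3.1] M jar [-1.94  0.08  0.05] Fy~-5.8
t13.52 tip [ 5.4 37.1 17.6] tilt 16.7 F [ 0.1 -5.2  2.2] M jar [-1.98  0.01  0.02] Fy~-5.9
```

```bash
python3 -m jog '[[0,-0.0005,0,0,0,0,1],[0,-0.0005,0,0,0,0,1]]'>/dev/null; python3 h.py; python3 -m jog '[[0,-0.0005,0,0,0,0,1]]'>/dev/null; python3 h.py;  python3 -m jog '[[-0.004,-0.001,0.002,0,0,0,1],[-0.005,-0.001,0.001,0,0,0,1],[-0.005,-0.001,0,0,0,0,1]]'>/dev/null; python3 -c "
from h import *
tip(0,19,15,16)"
```

```text
t13.68 tip [ 4.9 37.  17.3] tilt 16.7 F [-0.  -4.  -0.7] M jar [-1.84 -0.09  0.04] Fy~-5.5
t13.77 tip [ 4.8 37.  17.6] tilt 16.7 F [ 1.2 -2.  -3.3] M jar [-1.93 -0.12 -0.04] Fy~-5.7
t14.02 tip jar mm [ 1.3 30.1 18.8] tilt 17.2 side 0.6 F jar [ 0.3  0.2 -1.1] gap 0.0189
t14.02 pos [0.5244 0.1006 0.366 ] shift mm [-4.2  0.4 -2.6] gap 0.0189 F [ 0.4  0.1 -1.1]
turn deg [0.64 0.31 1.24]
```

```bash
python3 -m jog '[[0.0141,-0.0008,-0.002,0.5,0,3,1],[0.014,-0.0006,0,0,0,3,1],[0.014,-0.0004,0,0,0,3,1],[0.0139,-0.0001,0,0,0,3,1]]'>/dev/null; python3 -c "
from h import *
tip(0,10,18,5)"
```

```text
t14.35 tip jar mm [ 1.   8.6 20.8] tilt 5.2 side 0.2 F jar [ 0.   0.3 -0.5] gap 0.0186
t14.35 pos [0.5307 0.1509 0.3823] shift mm [ 2.4  2.9 -0.3] gap 0.0186 F [ 0.1  0.3 -0.5]
turn deg [ 0.23 -0.52  0.21]
```

```bash
python3 -m jog '[[0.0148,0.002,0,0.2,-0.5,3,1],[0.0148,0.0008,0,0,0,3,1],[0.0148,0.0006,0,0,0,3,1],[0.0148,0.0008,0,0,0,3,1]]'>/dev/null; python3 -c "
from h import *
tip(0,-11,15,-10)"
```

```text
t14.68 tip jar mm [ 0.   0.2 22. ] tilt -6.6 side 0.1 F jar [-0.7  0.5 -1.7] gap 0.0184
t14.68 pos [0.5356 0.2147 0.3826] shift mm [10.3  8.8 -0.7] gap 0.0184 F [-0.6  0.6 -1.7]
turn deg [ 0.12 -0.14  3.36]
```

```bash
python3 -m jog '[[0.0107,0.0025,0,0,0,2.3,1],[0.0107,0.0027,0,0,0,2.3,1],[0.0107,0.0028,0,0,0,2.3,1],[0.0107,0.0028,0,0,0,2.3,1],[0,0,0,0,0,0,1]]'>/dev/null; python3 -c "
from h import *
tip(0,-20,14,-16)"; python3 h.py
```

```text
t15.10 tip jar mm [-1.2 -6.4 16.3] tilt -15.9 side 0.2 F jar [ 1.8 -4.5 -2.9] gap 0.0184
t15.10 pos [0.5381 0.2634 0.366 ] shift mm [-11.6   6.   -2.2] gap 0.0184 F [ 1.4 -4.6 -2.9]
turn deg [0.18 0.28 0.15]
t15.10 tip [-1.2 -6.4 16.3] tilt -15.9 F [ 1.8 -4.5 -2.9] M jar [-0.63 -0.55  0.16] Fy~-1.9
```

```bash
python3 -m jog '[[-0.005,0.0013,0,0,0,0,1]]'>/dev/null; python3 h.py; python3 -m jog '[[-0.005,0.0013,-0.001,0,0,0,1],[0,0,0,0,0,0,1]]'>/dev/null; python3 h.py
```

```text
t15.18 tip [-1.5 -9.4 16.1] tilt -15.7 F [-0.5 -0.1 -1.1] M jar [ 0.44 -0.03 -0.  ] Fy~1.3
t15.35 tip [ -1.5 -13.8  16. ] tilt -15.5 F [ 0.4 -0.1 -1.1] M jar [ 0.35 -0.    0.  ] Fy~1.0
```

```bash
python3 -m jog '[[-0.004,0.001,0,0,0,0,1]]'>/dev/null; python3 h.py; for k in 1 2 3 4; do python3 -m jog '[[-0.001,0.0002,-0.0002,0,0,0,1]]'>/dev/null; python3 h.py; done
```

```text
t15.43 tip [ -1.9 -16.4  16. ] tilt -15.3 F [-0.3  0.4 -0.1] M jar [ 0.31  0.01 -0.03] Fy~0.9
t15.52 tip [ -1.7 -18.5  16.4] tilt -15.2 F [ 0.1 -0.6 -0.7] M jar [ 0.3  -0.04  0.04] Fy~0.9
t15.60 tip [ -1.7 -19.3  16.6] tilt -15.2 F [ 0.   0.4 -1. ] M jar [ 0.37 -0.02  0.07] Fy~1.1
t15.68 tip [ -1.5 -20.5  16.9] tilt -15.1 F [ 0.3  0.3 -0.8] M jar [ 0.34  0.06 -0.03] Fy~1.0
t15.77 tip [ -1.2 -21.5  17.1] tilt -15.1 F [-0.3  0.  -0.6] M jar [ 0.32 -0.02 -0.05] Fy~0.9
```

```bash
for k in 1 2 3 4 5 6; do python3 -m jog '[[-0.0008,0.0004,0.0002,0,0,0.1,1]]'>/dev/null; python3 h.py; done
```

```text
t15.85 tip [ -1.3 -23.   17.2] tilt -15.1 F [ 0.6 -0.3 -1.6] M jar [ 0.27 -0.01  0.01] Fy~0.8
t15.93 tip [ -1.4 -24.5  17.2] tilt -15.2 F [ 0.1  0.  -0.1] M jar [ 0.3  -0.03 -0.07] Fy~0.9
t16.02 tip [ -1.6 -26.1  17.2] tilt -15.3 F [-0.1  0.2 -0.9] M jar [ 0.29  0.   -0.05] Fy~0.9
t16.10 tip [ -1.9 -27.6  17.2] tilt -15.5 F [ 0.1 -0.1 -0.8] M jar [ 0.31 -0.05 -0.  ] Fy~0.9
t16.18 tip [ -2.1 -28.5  17.1] tilt -15.5 F [0.3 1.2 0.2] M jar [ 0.86  0.05 -0.04] Fy~2.5
t16.27 tip [ -2.1 -28.6  17.1] tilt -15.5 F [-0.4  3.   0.2] M jar [ 1.02  0.09 -0.02] Fy~3.0
```

```bash
for k in 1 2 3; do python3 -m jog '[[-0.0008,0.0002,0.0002,0,0,0.12,1]]'>/dev/null; python3 h.py; done
```

```text
t16.35 tip [ -2.2 -28.7  17.3] tilt -15.5 F [ 0.   2.2 -0.8] M jar [ 1.03  0.15 -0.02] Fy~3.1
t16.43 tip [ -2.4 -28.8  17.4] tilt -15.5 F [-0.4  1.9 -1.5] M jar [ 1.29 -0.   -0.03] Fy~3.8
t16.52 tip [ -2.6 -28.9  17.4] tilt -15.5 F [-0.   1.8 -1.7] M jar [ 1.41 -0.   -0.01] Fy~4.2
```

```bash
for k in 1 2 3; do python3 -m jog '[[-0.0014,-0.005,-0.0003,0,0,0.15,1]]'>/dev/null; python3 h.py; done
```

```text
t16.60 tip [ -3.2 -29.   21.9] tilt -15.7 F [-0.2  2.  -3. ] M jar [ 1.38 -0.01 -0.  ] Fy~4.1
t16.68 tip [ -3.1 -29.1  27.4] tilt -15.8 F [ 0.   3.6 -2.7] M jar [ 1.6  -0.07 -0.04] Fy~4.7
t16.77 tip [ -3.  -29.2  33.1] tilt -15.9 F [-0.1  3.4 -2.3] M jar [1.7  0.01 0.01] Fy~5.0
```

```bash
for k in 1 2 3 4; do python3 -m jog '[[-0.0012,-0.005,-0.0004,0,0,0.11,1]]'>/dev/null; python3 h.py; done
```

```text
t16.85 tip [ -2.7 -29.1  38.9] tilt -16.0 F [-0.6  3.2 -2.5] M jar [ 1.5   0.06 -0.06] Fy~4.4
t16.93 tip [ -2.2 -29.2  44.9] tilt -16.0 F [ 0.1  3.2 -3.2] M jar [ 1.61  0.06 -0.09] Fy~4.8
t17.02 tip [ -1.8 -29.2  50.8] tilt -16.1 F [-0.3  2.8 -3. ] M jar [ 1.69  0.06 -0.01] Fy~5.0
t17.10 tip [ -1.3 -29.2  56.8] tilt -16.2 F [-0.4  3.2 -2.9] M jar [ 1.77  0.01 -0.04] Fy~5.3
```

Now I'll hold at the top for a moment, then stroke back down.

```bash
python3 -m jog '[[-0.0004,0.0005,0,0,0,0.05,1],[-0.0004,0.001,0,0,0,0.05,1]]'>/dev/null; python3 h.py;  for k in 1 2 3; do python3 -m jog '[[0.001,0.005,0.0007,0,0,0.03,1]]'>/dev/null; python3 h.py; done
```

```text
t17.27 tip [ -0.3 -29.3  58.1] tilt -16.1 F [-0.5  3.4 -0.6] M jar [ 1.74  0.44 -0.17] Fy~5.2
t17.35 tip [  0.4 -29.1  54.2] tilt -16.1 F [-0.3  3.3  1.1] M jar [1.52 0.03 0.04] Fy~4.5
t17.43 tip [  0.5 -29.2  49.3] tilt -16.1 F [0.2 4.4 1.4] M jar [ 1.54  0.08 -0.05] Fy~4.6
t17.52 tip [  0.5 -29.2  44.1] tilt -16.0 F [-0.6  4.8  1.2] M jar [ 1.71 -0.    0.05] Fy~5.1
```

```bash
for k in 1 2 3 4 5; do python3 -m jog '[[0.0012,0.005,0.0004,0,0,0.04,1]]'>/dev/null; python3 h.py; done
```

```text
t17.60 tip [  0.5 -29.2  38.6] tilt -16.0 F [0.3 4.5 2.3] M jar [1.7  0.   0.01] Fy~5.0
t17.68 tip [  0.4 -29.3  33. ] tilt -16.0 F [0.4 5.4 3. ] M jar [1.75 0.01 0.01] Fy~5.2
t17.77 tip [  0.2 -29.2  27.3] tilt -16.0 F [-0.2  5.1  1.5] M jar [ 1.78 -0.03 -0.02] Fy~5.3
t17.85 tip [ -0.1 -29.3  21.6] tilt -16.1 F [1.3 5.5 1.1] M jar [ 1.77 -0.01  0.  ] Fy~5.3
t17.93 tip [ -0.3 -29.3  15.9] tilt -16.1 F [-0.3  4.5  2.3] M jar [ 1.86 -0.05  0.01] Fy~5.5
```

```bash
python3 -m jog '[[0,-0.0005,0,0,0,0.03,1],[0,-0.0005,0,0,0,0.03,1]]'>/dev/null; python3 h.py; python3 -m jog '[[0,-0.0005,0,0,0,0.03,1]]'>/dev/null; python3 h.py; python3 -m jog '[[0.004,-0.002,0,0,0,0,1],[0.005,-0.003,0,0,0,0,1],[-0.014,-0.0016,0,0,0,-3,1],[-0.014,-0.0014,0,0,0,-3,1]]'>/dev/null; python3 h.py
```

```text
t18.10 tip [ -1.1 -29.5  14.5] tilt -16.2 F [1.2 4.7 1. ] M jar [ 1.97 -0.37  0.09] Fy~5.8
t18.18 tip [ -1.1 -29.5  14.6] tilt -16.2 F [ 0.8  4.  -1. ] M jar [ 2.09 -0.26  0.1 ] Fy~6.2
t18.52 tip [ -6.  -17.1  16.6] tilt -11.2 F [ 0.7 -0.9 -0.8] M jar [ 0.2  -0.   -0.07] Fy~0.6
```

```bash
python3 -m jog '[[-0.0129,-0.003,-0.003,0,0,-2.8,1],[-0.0129,-0.003,-0.002,0,0,-2.8,1],[-0.0129,-0.003,0,0,0,-2.8,1],[-0.0129,-0.003,0,0,0,-2.8,1],[0,-0.005,0,0,0,0,1]]'>/dev/null; python3 -c "
from h import *
tip(0,0,40,0)"
```

```text
t18.93 tip jar mm [ -7.5 -16.9  31.7] tilt -0.9 side -1.0 F jar [-0.4 -1.9 -1.8] gap 0.0192
t18.93 pos [0.5304 0.1626 0.3947] shift mm [11.4 -8.5 -1.6] gap 0.0192 F [-0.6 -1.9 -1.8]
turn deg [-0.95  0.4  -0.86]
```

```bash
python3 -m jog '[[0.006,-0.004,-0.001,-0.6,0.4,-0.5,1],[0.006,-0.004,-0.001,-0.4,0,-0.4,1],[0,0,0,0,0,0,1]]'>/dev/null; python3 -c "
from h import *
tip(0,0,60,0)"
```

```text
t19.18 tip jar mm [ 0.5 -1.8 40.6] tilt -0.3 side -0.0 F jar [-0.5  0.5 -0.5] gap 0.0189
t19.18 pos [0.5336 0.1738 0.4036] shift mm [  0.  -19.4   0.6] gap 0.0189 F [-0.5  0.5 -0.5]
turn deg [-0.01 -0.21 -0.27]
```

```bash
python3 -m jog '[[0,-0.015,0,0,0,-0.2,1],[0,-0.02,0,0,0,0,1],[0,-0.02,0,0,0,0,1],[0,-0.02,0,0,0,0,1]]'>/dev/null; python3 h.py; python3 -m jog '[[0,-0.02,0,0,0,0,1],[0,-0.02,0,0,0,0,1],[0,-0.02,0,0,0,0,1],[0,-0.01,0,0,0,0,1]]'>/dev/null; python3 -c "
from h import *
from math import *
a=radians(85.5)
go([.555,-.27,.55],[0,0,-1],[cos(a),sin(a),0])"
```

```text
t19.52 tip [ -6.7   2.2 111.6] tilt -0.8 F [ 0.   0.3 -0.7] M jar [ 0.   -0.06  0.02] Fy~0.0
t19.85 pos [0.5315 0.1891 0.5483] shift mm [-456.6    5.6  -53.1] gap 0.0189 F [ 0.7 -0.4  0.4]
turn deg [-0.79  0.81 -1.01]
```

```bash
python3 -m jog '[[-0.03,0,-0.004,-0.8,0.8,-1,1],[-0.038,0,-0.0045,0,0,0,1],[-0.038,0,-0.0045,0,0,0,1],[-0.038,0,-0.0045,0,0,0,1],[-0.038,0,-0.0045,0,0,0,1],[-0.038,0,-0.0045,0,0,0,1],[-0.038,0,-0.0045,0,0,0,1],[-0.038,0,-0.0045,0,0,0,1],[-0.038,0,-0.0045,0,0,0,1],[-0.038,0,-0.0045,0,0,0,1]]'>/dev/null; python3 -c "
from h import *
go([.555,-.27,.53],[0,0,-1],JY)"
```

```text
t20.68 pos [ 0.5582 -0.1724  0.5449] shift mm [-97.7  14.8   0.1] gap 0.0188 F [-0.5 -1.  -0.8]
turn deg [-0.37  2.95  0.05]
```

```bash
python3 -m jog '[[-0.035,0,0,0,1,0,1],[-0.03,0.005,0,0,1,0,1],[-0.02,0.005,0,0,1,0,1],[-0.01,0,0,0,0,0,1],[0,0,0,0,0,0,1]]'>/dev/null
cat >> h.py <<'E'
def hold(z,x=.555,yy=-.2715):
    """tip target over the holder, vertical"""
    from rig import bot
    s=bot.state();y=Ro.from_quat(s["ee_rot"]).apply([0,1,0])
    print("tip world",(s["tool_pos"]+y*L).round(4)); go([x,yy,z+L],[0,0,-1],[0,1,0])
E
python3 -c "
from h import *
hold(.1)"
```

```text
tip world [ 0.5474 -0.2788  0.1798]
t21.10 pos [ 0.5534 -0.2765  0.5307] shift mm [ 5.8 79.7 -2.4] gap 0.0186 F [-0.4  0.3 -0.6]
turn deg [-0.96 -5.26 -0.43]
```

```bash
python3 -m jog '[[0.0055,0.02,-0.002,-1,0,-0.4,1],[0,0.02,0,0,0,0,1],[0,0.015,0,0,0,0,1],[0,0,0,0,0,0,1]]'>/dev/null
python3 - <<'E'
from h import *
from rig import optics
import cv2
hold(.09)
d=optics.get_image('wrist');s=optics.get_image('scene')
np.savez('w4.npz',K=d['intrinsics'],R=d['R'],t=d['t'])
c=np.zeros((500,800,3),np.uint8);c[:400,:400]=cv2.resize(d['image'][100:300,220:420,::-1],None,fx=2,fy=2,interpolation=2);c[:500,400:800]=cv2.resize(s['image'][140:265,180:280,::-1],None,fx=4,fy=4,interpolation=2)
cv2.imwrite('pics/s4.png',c)
E
```

```text
tip world [ 0.5599 -0.2637  0.123 ]
t21.43 pos [ 0.5592 -0.2645  0.474 ] shift mm [-7.4 33.   3.7] gap 0.0184 F [ 0.   0.8 -0.8]
turn deg [ 0.11 -4.7   0.13]
```

View pics/s4.png

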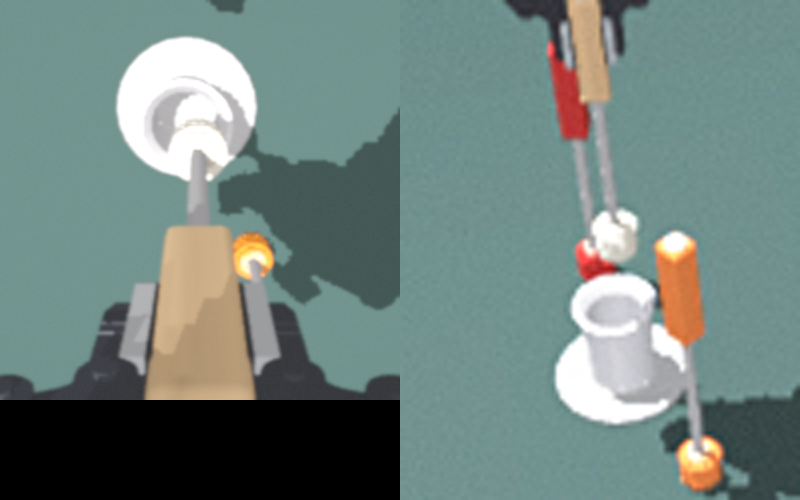

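The head hangs just above the tube. The foot disc's centre is at crop (187,107) and the tube mouth's at about (190,119), with the head slightly right of both. I'll measure the holder from this view.

```bash
python3 - <<'E'
from h import *
loadw("w4.npz")
W=lambda u,v:((u+.5)/2-.5+220,(v+.5)/2-.5+100)
S=lambda u,v:((u-400+.5)/4-.5+180,(v+.5)/4-.5+140)
print("foot",onz("w",*W(187,107),.006),"mouth",onz("w",*W(190,119),.075),"scene foot",onz("scene",*S(623,370),.006),"mouth",onz("scene",*S(614,305),.075))
E
python3 -m jog '[[-0.005,0,0.0035,0,0,0,1],[-0.001,0,0,0,0,0,1],[0,0,0,0,0,0,1]]'>/dev/null; python3 -c "
from h import *
hold(.09)"
```

```text
foot [ 0.5532911  -0.27142935  0.006     ] mouth [ 0.54958269 -0.26810477  0.075     ] scene foot [ 0.55773541 -0.27264831  0.006     ] mouth [ 0.55855309 -0.27219764  0.075     ]
tip world [ 0.5608 -0.2701  0.1295]
t21.78 pos [ 0.5569 -0.2696  0.4805] shift mm [-2.  39.5  2.2] gap 0.019 F [ 0.8 -0.6 -0.9]
turn deg [ 0.64 -4.45 -0.05]
```

```bash
python3 -m jog '[[-0.002,0.015,0.002,0.6,0,0,1],[0,0.015,0,0,0,0,1],[0,0,0,0,0,0,1]]'>/dev/null; python3 -c "
from h import *
hold(.06)"
```

```text
tip world [ 0.5566 -0.2734  0.1003]
t22.03 pos [ 0.5549 -0.2726  0.4513] shift mm [ 1.1 40.3  0.2] gap 0.0187 F [-0.8  0.7 -2.8]
turn deg [ 0.28 -4.46 -0.12]
```

```bash
python3 -m jog '[[0.001,0.012,0.0005,0.2,0,0,1],[0,0.012,0,0,0,0,1],[0,0.012,0,0,0,0,1],[0,0,0,0,0,0,1]]'; python3 -c "
from h import *
hold(.03)"
```

```text
time: 22.37
tool_pos: [0.5539, -0.272, 0.4115]
ee_rot: [0.52, 0.479, -0.48, -0.519]
ft_force: [-0.1, 0.5, -1.2]
finger_gap: 0.0187
tip world [ 0.5539 -0.2727  0.0605]
t22.37 pos [ 0.5539 -0.272   0.4115] shift mm [ 0.6 30.5 -1. ] gap 0.0187 F [-0.1  0.5 -1.2]
turn deg [-0.   -4.52 -0.11]
```

Inside the tube mouth with no contact force. Continuing down.

```bash
python3 -m jog '[[0.0005,0.012,-0.001,0,0,0,1],[0,0.012,0,0,0,0,1],[0,0.012,0,0,0,0,1],[0,0.004,0,0,0,0,1],[0,0,0,0,0,0,1]]'; python3 -c "
from h import *
hold(.008)"
```

```text
time: 22.78
tool_pos: [0.5551, -0.2714, 0.3661]
ee_rot: [0.519, 0.479, -0.481, -0.519]
ft_force: [-0.1, -0.6, -0.3]
finger_gap: 0.0185
tip world [ 0.5545 -0.272   0.0151]
t22.78 pos [ 0.5551 -0.2714  0.3661] shift mm [-0.1  7.1  0.1] gap 0.0185 F [-0.1 -0.6 -0.3]
turn deg [-0.1 -4.5 -0.1]
```

```bash
python3 -m jog '[[0,0.005,0,0,0,0,1],[0,0.002,0,0,0,0,1]]'; python3 -m jog '[[0,0.0015,0,0,0,0,1]]'; python3 -m jog '[[0,0.0015,0,0,0,0,1]]'
```

```text
time: 22.95
tool_pos: [0.5552, -0.2715, 0.3586]
ee_rot: [0.519, 0.479, -0.481, -0.519]
ft_force: [0.5, 0.4, -1.7]
finger_gap: 0.019
time: 23.03
tool_pos: [0.5553, -0.2716, 0.3571]
ee_rot: [0.52, 0.479, -0.481, -0.519]
ft_force: [0.6, -0.4, -1.2]
finger_gap: 0.0187
time: 23.12
tool_pos: [0.5556, -0.2718, 0.3569]
ee_rot: [0.52, 0.48, -0.48, -0.519]
ft_force: [-2.1, 0.9, 9.9]
finger_gap: 0.0191
```

Contact at TCP z 0.357, as predicted, so the brush is seated. Releasing it and backing straight up.

```bash
python3 -m jog '[[0,0,0,0,0,0,0.6],[0,0,0,0,0,0,0.3],[0,0,0,0,0,0,0],[0,0,0,0,0,0,-0.5],[0,0,0,0,0,0,-0.5],[0,0,0,0,0,0,-0.5]]'; python3 -m jog '[[0,-0.01,0,0,0,0,-0.5],[0,-0.02,0,0,0,0,-0.5],[0,-0.03,0,0,0,0,-0.5],[0,-0.03,0,0,0,0,-0.5],[0,-0.03,0,0,0,0,-0.5],[0,-0.02,0,0,0,0,-0.5],[0,0,0,0,0,0,-0.5],[0,0,0,0,0,0,-0.5],[0,0,0,0,0,0,-0.5]]'
python3 - <<'E'
from h import *
from rig import optics
import cv2
d=optics.get_image('wrist');s=optics.get_image('scene')
c=np.zeros((500,800,3),np.uint8);c[:400,:400]=cv2.resize(d['image'][80:280,220:420,::-1],None,fx=2,fy=2,interpolation=2);c[:500,400:800]=cv2.resize(s['image'][140:265,180:280,::-1],None,fx=4,fy=4,interpolation=2)
cv2.imwrite('pics/s5.png',c)
E
```

```text
time: 23.62
tool_pos: [0.5564, -0.2726, 0.3593]
ee_rot: [0.522, 0.48, -0.48, -0.517]
ft_force: [0.1, 0.4, -0.2]
finger_gap: 0.0641
time: 24.37
tool_pos: [0.5546, -0.2721, 0.5093]
ee_rot: [0.522, 0.48, -0.479, -0.517]
ft_force: [0.4, -0.1, 0.3]
finger_gap: 0.0639
```

View pics/s5.png

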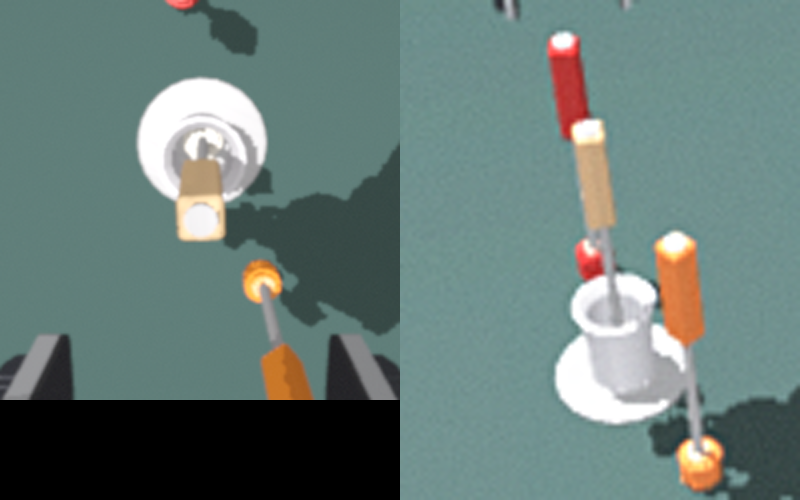

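The brush stands upright and centred in the holder, released, with the gripper well above it. Handing in.

```bash
python3 -c "
from rig import bot
bot.job_done()"
```

```text
the job is handed in; nothing more can be done
```

I scrubbed the jar in the required order, put the brush back in its holder and handed the job in at about 24.4 s. No verdict is reported, so the points below come from my own readings.

- **Floor press:** I pressed twice, because the first press may have lasted less than 0.1 s. The second held about 20 N for at least 0.25 s.
- **Knob side:** the wall was met with the tip about 36 mm off the axis. Pressing 3–5 N for most of it, with a brief rise to about 8.5 N at the turn under the shoulder, I stroked from 15 mm up to 58 mm and back to 17 mm above the `jar_floor` origin.
- **Opposite side:** the wall was met at about 28.5 mm. I stroked up to 58 mm and back to 14.5 mm at 2–5.5 N.
- **Final view:** the brush stands upright and centred in the holder, released, with the gripper well above it.

**Checks that disagreed or were not made:**
- The two ways of estimating wall force differed by up to about 3 N. The moment readings were higher, partly because of an uncorrected offset of about 0.35 N m. All readings stayed well under 15 N.
- While I leaned the brush to the opposite side, its rod touched the neck with about 4.5 N, and I backed off.
- I did not measure the bystanders again. I did not steer near any of them, and the wrist force showed no unexpected contact apart from that neck touch.

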